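# Read a sample on its own photometer filter

## Robot

A 6-joint arm with a two-finger parallel gripper is mounted at the origin on a cart in front of the work surface, level with it; the furniture and walls round the work are solid. World frame = base frame: x ahead of the robot, y to its left, z up, the work surface at z = 0. Lengths are in m, angles in rad, forces in N, time in s.
With the tool pointing down it reaches from about 0.35 to 0.85 m from the base axis. Payload 8.1 kg.
Tool frame: the origin (TCP) lies at the very end of the fingers, on their centre line; the grasp point (between the pads) lies 19 mm behind it; z points along the fingers, y is the line along which they close (so a half turn about z gives the same grasp; the last joint's range is limited). The gripper opens to 85 mm and grips with 20 to 120 N. Pads are 22 mm wide; open, the fingers measure 114 mm over their backs; the gripper's body (76 mm by 85 mm) begins 54 mm behind the grasp point. The pads swing forward as they close: fully open they stand 13 mm farther back than shut.
Start: joints at [-1.331, 0.13, 1.488, -0, 1.523, -0.085], TCP at [0.191, -0.569, 0.204] pointing down, gripper open.
Joint ranges: [-2.96, 2.96], [-0.89, 2.26], [0.02, 2.5], [-1.34, 4.48], [0, 2.73], [-2.66, 2.66]. Speed limits (rad/s): [2.39, 2.39, 2.79, 3.14, 3.14, 3.14].

## Interface

Orientations are given as a unit quaternion [w, x, y, z].
In Python, from bench import * gives the robot as it stands. The module is installed in compiled form; this text tells all that it offers.
- The arm moves only by the shell command python3 -m pendant 'ROWS' [FORCE]. ROWS is JSON, a list of rows, each a list of 5 numbers: the shift along the tool's x, y, z in cm, then the turn about the tool's z in degrees, then the finger opening in cm, from 0 to 8.54. A call has 1 to 20 rows; each row shifts and turns the commanded pose from where the row before left it, along the tool's axes as they then stand; what a row does not reach is not made up. A row lasts 1/12 s, in which the tool goes at most 41.7 mm and 7.16 degrees, less where a joint would pass 70% of its speed; a pose out of reach is approached as far as the arm can. A call with a gripper value outside its range is refused whole. The fingers move at their own pace and stop on an object; FORCE is the grip in N (left out, the last holds). Time passes only in rows, so rows that do not move let the fingers close. It gives the time, the measured TCP pose, the force, the opening and the grip force at its end, in the units of the state.
- sense(): the state, without advancing time (a new reading comes with each control period).
- grab_frame(name): name is "scene" or "top" or "wrist"; returns (picture, depth): 384x512x3 uint8, blue, green, red; 384x512 float32, m along the optical axis (not along the pixel's ray), 0 where there is no reading.
- get_calibration(name): a dict with "fx", "fy", "cx", "cy" (pixels), "view" (4x4, takes a point from world to camera coordinates); the wrist camera has in their place "hand_eye" (4x4, takes a point from camera to tool coordinates, whose origin is the TCP and whose axes are the flange's). Camera axes: x right, y down, z forward; pixel columns grow to the right and rows downward; lengths in m; the calibration is good to about 2 mm. A picture is of the moment at which its call begins: read the wrist's pose just before it. get_calibration takes no time and is no camera call.
- sign_off(): hands the job in; it is judged then, once.
The state is a dict: "time": time; "joint_pos": joint angles; "joint_velocities": joint speeds; "effort": joint torques, N m; "tcp_pos": TCP position; "tool_rot": TCP orientation; "force": force on the tool from outside, world axes, zero at the start; "wrist_torque": the same for the moment, N m; "finger_gap": finger opening in m; "grip_force": force on a finger pad.
Only numpy, scipy, OpenCV 4.12 (cv2) and the standard library are available. Lean on these libraries where they do the work, as an engineer would, in place of code of your own. Each camera call takes 0.05 s, during which the arm holds its last target. There are 200 camera calls.

## Task

Take a reading of the sample standing in the photometer's hooded well: red-capped samples are read on filter 2, blue-capped ones on filter 6. Turn the filter drum by its finger wheel until that number stands squarely in the window, swing the light hood fully shut over the sample, then press the green read button right down and let it come back up. Leave both tubes in their holes and everything standing around the instrument where it is.

Things in the scene. Friction and masses are not known exactly. Their poses are not given: they have to be found in the camera images.
- photometer: white bench photometer, fixed, 207 mm deep (x), 174 wide (y), flat deck 92 mm high from x -10 to 92. Origin on the bench under the drum axis, mid width; x runs from its front to its back, y to its left, z up. Grey base with front ledge, x -115 to 92, 34 mm high; from the ledge (x -68) a 45 degree panel rises to the deck. Parts in this frame, mm, are given below
- filter_drum (a joint): white drum (radius 31 mm) with black numbers 1 to 8, 45 degrees apart, and its finger wheel, on one level shaft. Number n is in the window at (n - 1) x 0.785 rad, plus whole turns (6.283); no end stops. The value and the number grow as the wheel's top rolls to the back (+x). A sprung click stop holds each number and draws the drum in once past half way; the peak takes 2 to 5 N at the lugs
- drum_axis (a point): centre of the finger wheel on the shaft (x 0, y -66, z 60; shaft parallel to y). Dark hub, radius 42, out of deck and slope; 8 orange lugs 10 mm thick, 16 mm wide, tips at radius 58 (26 mm above the deck). With a number in the window, lugs stand 22.5 and 67.5 degrees either side of straight up; push one along x, fingertip 8 mm below the lug's tip; smooth slippery plastic
- window (a point): middle of the dark-framed window in the sloped panel, to the left of the wheel, on the drum's surface (x -22, y -41, z 82); 24 mm wide, 17 mm high
- number_2 (a point): middle of the number 2, on the drum's surface; it meets window when 2 stands squarely in the window
- number_6 (a point): middle of the number 6, on the drum's surface; it meets window when 6 stands squarely in the window
- light_hood (a joint): black hood, a box open below, 60 x 60 mm, 38 mm high, hinged along its left lower edge (axis parallel to x). 0 = shut flat on the deck over the well (x 0 to 60, y 14 to 74, top 131 mm over the bench); grows as it swings up and over to the left, to 1.8; at 1.57 its outer top face stands upright facing left at y 112. Friction holds it at any angle (about 1.5 N at the far edge moves it)
- hood_hinge (a point): middle of the hood's hinge line (x 30, y 74, z 93); a grey tab 30 mm long sticks out 7 mm from the side of the hood oppopoint the hinge
- sample_well (a point): centre of the floor of the sample well (x 30, y 44, z 50), a round hole 33 mm wide, 42 mm deep, under the hood when that is shut
- tube_rest (a point): centre of the floor of the tube rest (x 66, y -4, z 50), an open hole of the same size that merely holds a waiting tube
- read_button (a joint): green round read button, 20 mm wide, on a dark collar on the front ledge (photometer x -93, y 44); 0 = up, 0.006 m = fully down, about 5 N, springs back
- read_button_top (a point): centre of the button's top, 52 mm above the bench when up, moves with it
- red_tube: specimen tube with red cap, 66 mm tall, cap 29 mm wide; origin under its foot, z up. It stands in the sample well or in the tube rest, its cap 24 mm above the deck
- blue_tube: specimen tube with blue cap, same size, standing in the other of the two holes
- ethanol_bottle: clear bottle with blue cap, 93 mm wide, 228 mm tall, loose beside or behind the photometer; origin under its foot
- amber_bottle: brown bottle with white cap, 48 mm wide, 108 mm tall, loose beside or behind the photometer; origin under its foot
- foil_beaker: glass beaker with foil over its mouth, 75 mm wide, 85 mm tall, loose beside or behind the photometer; origin under its foot
- reagent_bottle: small white bottle with blue cap, 37 mm wide, 90 mm tall, loose in front of the photometer's ledge; origin under its foot
Mind the look-alikes: they are no part of the job. Of the things that look like the blue_tube, the smaller one is meant.

How it is judged:
On the way:
1. the read button is pressed right down while the sample's own filter number is in the window and the hood is shut (value of joint read_button above 0.0045 m and value of joint light_hood below 0.07 rad and ((horizontal distance between red_tube and sample_well below 0.012 m and distance between number_2 and window below 0.004 m) or (horizontal distance between blue_tube and sample_well below 0.012 m and distance between number_6 and window below 0.004 m))), for 0.05 s.
At the end, for the whole second after the job is handed in: the number of the loaded sample's filter (2 for red cap, 6 for blue cap) stands in the window within 4 mm of its middle, the hood is shut (within 0.07 rad), the read button is back up (within 1.5 mm), both tubes stand in the holes they started in (((horizontal distance between red_tube and sample_well below 0.012 m and horizontal distance between blue_tube and tube_rest below 0.012 m and distance between number_2 and window below 0.004 m) or (horizontal distance between blue_tube and sample_well below 0.012 m and horizontal distance between red_tube and tube_rest below 0.012 m and distance between number_6 and window below 0.004 m)) and value of joint light_hood below 0.07 rad and value of joint read_button below 0.0015 m and height (world z) of each of red_tube, blue_tube below 0.056 m); the robot touches nothing.
It fails at once if a tube is pulled up, tipped or swapped (distance of any of red_tube, blue_tube from where it was at the start of the episode above 0.015 m).
It fails at once if the bottles or the beaker standing round the instrument are pushed aside (more than 20 mm) or knocked over (distance of any of ethanol_bottle, amber_bottle, foil_beaker, reagent_bottle from where it was at the start of the episode above 0.02 m or angle between any of ethanol_bottle, amber_bottle, foil_beaker, reagent_bottle's own z axis and vertical above 0.4 rad).
It also fails if it takes over 58 s, if anything falls off the work surface, if the arm or the gripper's body presses on something with over 40 N, if the wrist force passes 120 N, or if a joint passes its speed limit or range.

## Working session

There is one attempt and no reset: what is moved stays moved. The work goes in short steps, Python scripts to look and compute and a shell command to move; the robot and the scene stay as the last step left them, time stands still between calls to the robot, and variables do not carry over. Pictures are saved under pics/ and viewed, at most 10 in all, crops included, and the job is handed in when it is done.

```bash
mkdir -p pics; cat > h.py <<'E'
from bench import *
import numpy as np, cv2
def snap(n):
    s=sense(); p,d=grab_frame(n); np.savez(f'{n}.npz',p=p,d=d,t=s['tcp_pos'],q=s['tool_rot']); return p,d
def pt(n,u,v,r=1):
    f=np.load(f'{n}.npz'); d=f['d'][v-r:v+r+1,u-r:u+r+1]; z=np.median(d[d>0]); c=get_calibration(n)
    P=np.array([(u-c['cx'])*z/c['fx'],(v-c['cy'])*z/c['fy'],z,1])
    return (np.linalg.inv(np.array(c['view']))@P)[:3]
E
python3 - <<'E'
from h import *
a,_=snap('scene'); b,_=snap('top')
cv2.imwrite('pics/scene.png',cv2.resize(a,(800,600))); cv2.imwrite('pics/top.png',cv2.resize(b,(800,600)))
s=sense(); print(s['tool_rot'],s['time'])
for n in('scene','top'):print(np.round(np.linalg.inv(np.array(get_calibration(n)['view'])),3),get_calibration(n)['fx'])
E
```

```text
[-8.12965026e-04  9.86845083e-01  1.61666687e-01 -6.34003240e-05] 0.1
[[-0.871 -0.189  0.454  0.141]
 [-0.492  0.325 -0.808  1.033]
 [ 0.005 -0.927 -0.376  0.414]
 [ 0.     0.     0.     1.   ]] 358.13247723991935
[[-0.003 -0.997  0.08   0.476]
 [-1.     0.002 -0.015  0.373]
 [ 0.015 -0.08  -0.997  0.967]
 [ 0.     0.     0.     1.   ]] 435.8728265000007
```

View pics/scene.png

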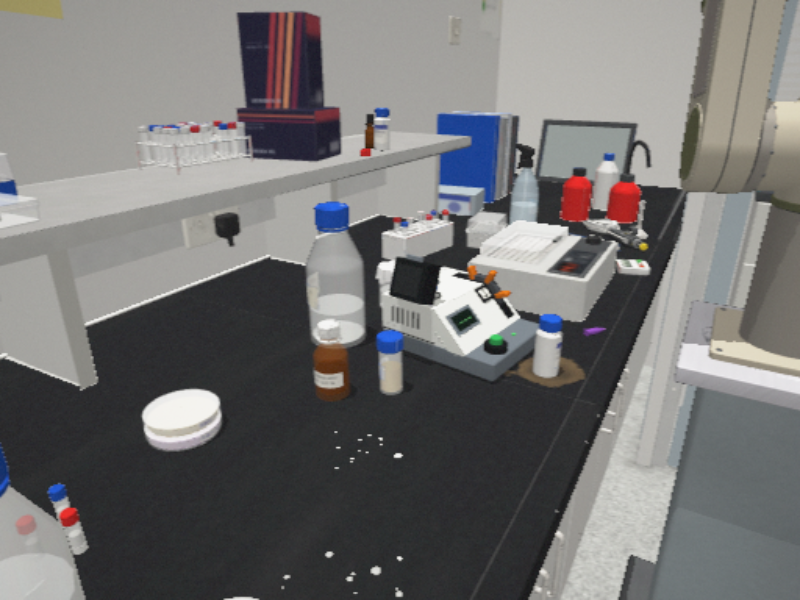

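View pics/top.png

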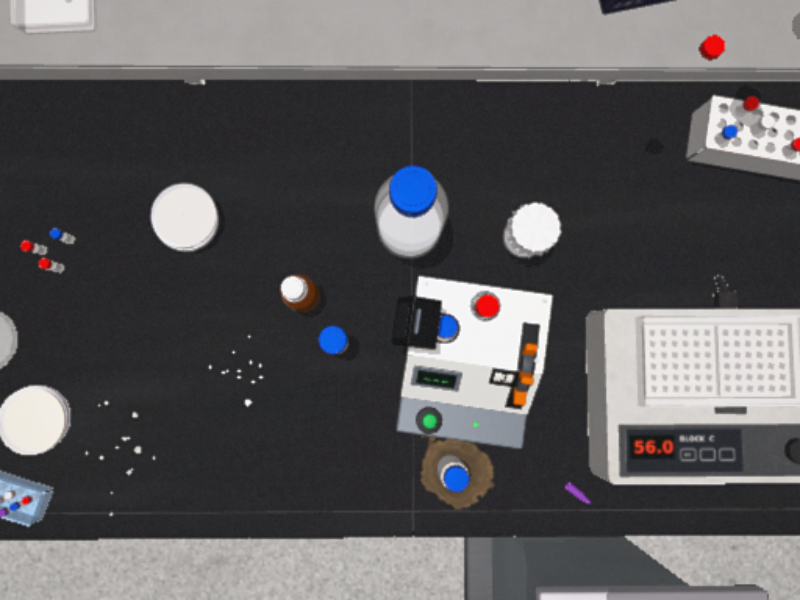

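The top view shows the photometer at about (475,360). There is a blue cap in the hooded well at (447,328) and a red cap in the open rest at (487,306). The larger blue-capped things at (333,340), (455,478) and (413,190) stand outside the instrument, so they are look-alikes or bottles. I'll confirm this in an enlarged crop.

```bash
python3 - <<'E'
from h import *
b=np.load('top.npz')['p']; c=b[165:325,245:365]; cv2.imwrite('pics/c1.png',cv2.resize(c,None,fx=3.75*1.0,fy=3.75,interpolation=cv2.INTER_CUBIC))
E
```

```text
(no output)
```

View pics/c1.png

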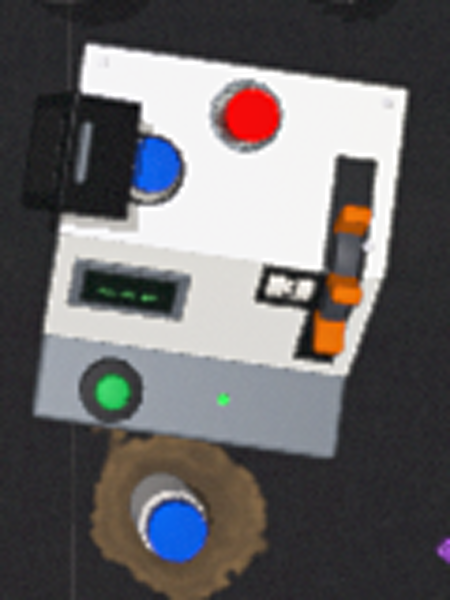

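The crop confirms it: the small blue cap at crop (157,165) is in the well by the hood and the red one at (251,117) is in the rest, so the filter is 6. Next I fit the instrument pose by reprojection.

```bash
cat >> h.py <<'E'
def proj(n,P):
    c=get_calibration(n); q=np.c_[P,np.ones(len(P))]@np.array(c['view']).T
    return np.c_[q[:,0]/q[:,2]*c['fx']+c['cx'],q[:,1]/q[:,2]*c['fy']+c['cy']]
def W(p,m):
    x,y,a=p; m=np.atleast_2d(m)/1000.; C,S=np.cos(a),np.sin(a)
    return np.c_[x+C*m[:,0]-S*m[:,1],y+S*m[:,0]+C*m[:,1],m[:,2]]
E
python3 - <<'E'
from h import *
from scipy.optimize import least_squares
M=np.array([[92,87,92],[92,-87,92],[-115,87,34],[-115,-87,34],[-93,44,52],[66,-4,116],[30,44,116],[-22,-41,82]],float)
I=np.array([[87,43],[408,90],[33,415],[335,457],[113,391],[251,117],[157,165],[288,288]])
I=(I+.5)/3.75-.5+[245,165]
f=lambda p:(proj('top',W(p,M))-I).ravel()
r=least_squares(f,[.45,.25,0],loss='soft_l1');print(r.x,np.round(r.fun.reshape(-1,2),1))
np.save('pose.npy',r.x)
for n,u,v in(('top',267,267),('top',291,305),('top',312,196),('top',337,301)):print(pt(n,u,v))
P=W(r.x,[[0,-66,60],[30,74,93],[-93,44,52],[-22,-41,82]]);print(P)
# scene crop
a=np.load('scene.npz')['p'];c=a[160:245,235:350];cv2.imwrite('pics/c2.png',cv2.resize(c,None,fx=6.5,fy=6.5,interpolation=cv2.INTER_CUBIC))
print(pt('top',int(264),int(135)), pt('top',340,147),pt('top',190,186),pt('top',213,218))
E
```

```text
[ 0.47613579  0.25617333 -0.14736162] [[ 0.1  0. ]
 [-0.4 -0.1]
 [-0.7  0.2]
 [ 0.1  0.9]
 [ 0.1 -0.1]
 [ 0.9 -1.4]
 [-0.7  0.4]
 [ 0.8 -0.2]]
[0.39389728 0.32934259 0.04548998]
[0.32306954 0.28425236 0.08927756]
[0.53768721 0.24354987 0.11587608]
[ 0.31536965  0.17413185 -0.00076509]
[[0.46644509 0.19088865 0.06      ]
 [0.51667599 0.32496645 0.093     ]
 [0.3906042  0.31335154 0.052     ]
 [0.44835425 0.21884793 0.082     ]]
[0.6354868  0.34181187 0.22571399] [0.64079722 0.17967362 0.08444712] [0.55856054 0.48365912 0.10778378] [0.49580483 0.43977264 0.08425457]
```

View pics/c2.png

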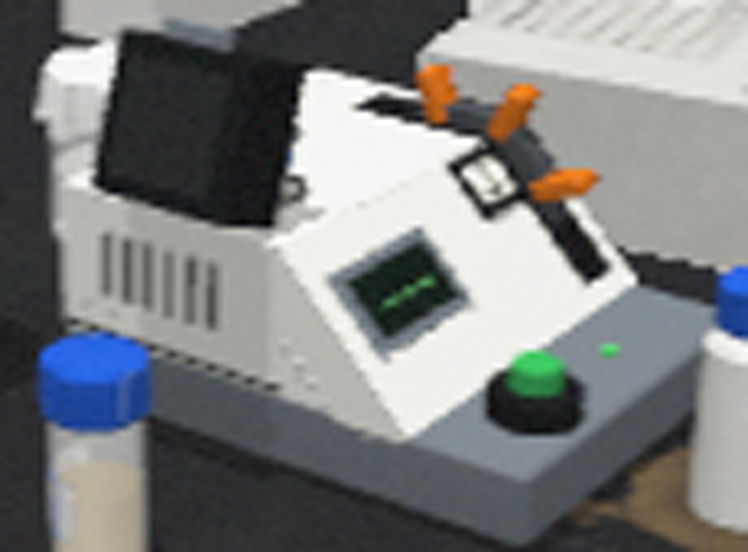

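The hood stands open at roughly upright (crop centre about (200,130)). The number in the window, at crop (487,178), isn't legible. I'll work out how far it is to a wrist-camera view.

```bash
cat >> h.py <<'E'
pose=np.load('pose.npy')
def loc(w):
    x,y,a=pose; d=np.atleast_2d(w)-[x,y,0]; C,S=np.cos(a),np.sin(a)
    return np.round(1000*np.c_[C*d[:,0]+S*d[:,1],-S*d[:,0]+C*d[:,1],d[:,2]],1)
E
python3 - <<'E'
from h import *
print(loc(sense()['tcp_pos'])); c=get_calibration('wrist'); print(np.round(c['hand_eye'],3),c['fx'],c['cx'],c['cy'])
for n,p in dict(eth=[.635,.342,0],foil=[.641,.18,0],amb=[.559,.484,0],look=[.496,.44,0],reag=pt('top',292,306)).items():print(n,loc(p))
f=np.load('top.npz')['d']; 
# hood points
for u,v in((254,205),(258,205),(263,205),(268,205),(274,205),(279,205)):print(u,loc(pt('top',u,v,0)))
E
```

```text
[[-160.7 -857.2  203.4]]
[[ 0.    -0.953 -0.301  0.077]
 [ 1.     0.     0.     0.   ]
 [-0.    -0.301  0.953 -0.17 ]
 [ 0.     0.     0.     1.   ]] 298.0761289067452 253.78785895809054 191.21242539711315
eth [[144.5 108.2   0. ]]
foil [[174.3 -51.1   0. ]]
amb [[ 48.5 237.5   0. ]]
look [[ -7.3 184.8   0. ]]
reag [[-157.2    3.    89.1]]
254 [[ 28.6 106.7 119. ]]
258 [[ 28.3  99.5 144.8]]
263 [[ 28.8  90.7 161.5]]
268 [[ 30.   81.6 163.7]]
274 [[ 32.1  70.1 154.2]]
279 [[ 33.6  60.7 151.8]]
```

```bash
python3 -m pendant '[[2.9,-1.83,0,0,0],[2.9,-1.83,0,0,0],[2.9,-1.83,0,0,0],[2.9,-1.83,0,0,0],[2.9,-1.83,0,0,0],[2.9,-1.83,0,0,0],[2.9,-1.83,0,0,0],[2.9,-1.83,0,0,0],[2.9,-1.83,0,0,0],[2.9,-1.83,0,0,0],[2.9,-1.83,0,0,0],[2.9,-1.83,0,0,0]]' 40
python3 -m pendant '[[1.12,-3.43,0,0,0],[1.12,-3.43,0,0,0],[1.12,-3.43,0,0,0],[1.12,-3.43,0,0,0],[1.12,-3.43,0,0,0],[1.12,-3.43,0,0,0],[1.12,-3.43,0,0,0],[1.12,-3.43,0,0,0],[1.12,-3.43,0,0,0],[1.12,-3.43,0,0,0],[1.12,-3.43,0,0,0],[1.12,-3.43,0,0,0],[1.12,-3.43,0,0,0]]'
python3 -m pendant '[[0,0,0,-7,0],[0,0,0,-7,0],[0,0,0,-7,0],[0,0,0,-7,0],[0,0,0,-7,0],[0,0,0,-7,0],[0,0,0,-7,0],[0,0,0,-7,0],[0,0,0,-7,0],[0,0,0,-7,0],[0,0,0,-7,0],[0,0,0,-7,0],[0,0,0,-7,0],[0,0,0,-7,0],[0,0,0,-7,0],[0,0,0,-7,0],[0,0,0,-7,0],[0,0,0,-7,0],[0,0,0,-7,0],[0,0,0,-7,0]]'
cat >> h.py <<'E'
def st():
    from scipy.spatial.transform import Rotation as R
    s=sense(); q=s['tool_rot']; X=R.from_quat([q[1],q[2],q[3],q[0]]).as_matrix()
    print('t',round(s['time'],2),'loc',loc(s['tcp_pos'])[0],'toolx yaw rel -x loc deg',round(np.degrees(np.arctan2(X[1,0],X[0,0])-pose[2])-180,2),'toolz',np.round(X[:,2],3),'F',np.round(s['force'],1),'gap',round(s['finger_gap'],4))
E
python3 -c "
from h import *
st()"
```

```text
time: 1.1
tcp_pos: [0.4518, -0.2478, 0.2039]
tool_rot: [-0.0, 0.987, 0.162, -0.0]
force: [0.0, -0.4, 0.3]
finger_gap: 0.0002
grip_force: 0.0
time: 2.18
tcp_pos: [0.4462, 0.2213, 0.204]
tool_rot: [0.0, 0.987, 0.162, -0.0]
force: [1.1, 0.6, 0.8]
finger_gap: -0.0004
grip_force: 0.0
time: 3.85
tcp_pos: [0.4465, 0.2195, 0.2038]
tool_rot: [-0.0, 0.183, 0.983, -0.0]
force: [-0.5, 0.5, -0.3]
finger_gap: 0.0003
grip_force: 0.0
t 3.85 loc [-23.9 -40.6 203.8] toolx yaw rel -x loc deg -12.6 toolz [-0.001 -0.    -1.   ] F [-0.5  0.5 -0.3] gap 0.0003
```

```bash
python3 -m pendant '[[0,0,0.5,-6.3,0],[0,0,0.5,-6.3,0],[0,0,0,0,0]]'
python3 - <<'E'
from h import *
st(); a,_=snap('wrist'); st()
cv2.imwrite('pics/w1.png',cv2.resize(a,(800,600),interpolation=cv2.INTER_CUBIC))
E
```

```text
time: 4.1
tcp_pos: [0.4461, 0.2193, 0.1928]
tool_rot: [-0.001, 0.074, 0.997, -0.0]
force: [0.2, -0.3, 0.1]
finger_gap: 0.0001
grip_force: 0.0
t 4.1 loc [-24.3 -40.9 192.8] toolx yaw rel -x loc deg -0.05 toolz [-0.002 -0.001 -1.   ] F [ 0.2 -0.3  0.1] gap 0.0001
t 4.15 loc [-24.2 -40.8 193.4] toolx yaw rel -x loc deg -0.45 toolz [-0.002 -0.001 -1.   ] F [-0.4  0.4 -0.3] gap 0.0001
```

View pics/w1.png

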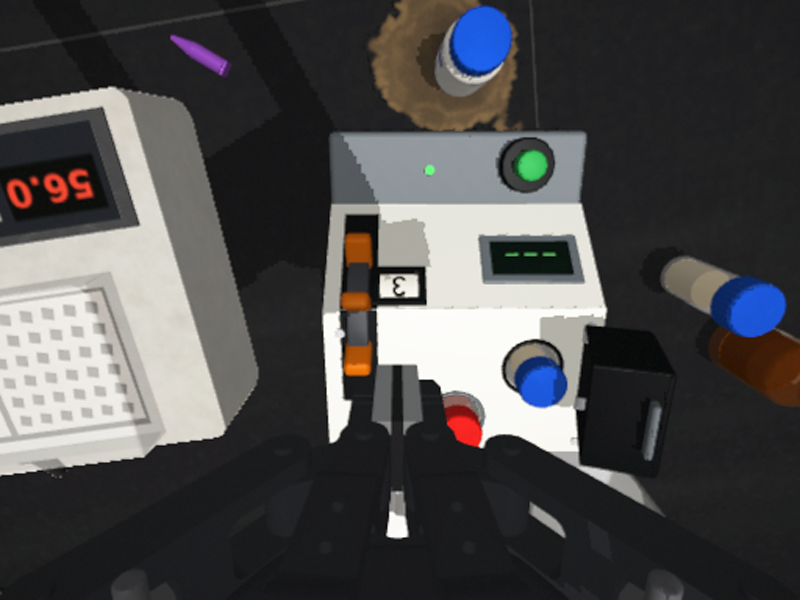

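The window at (400,287) shows 3, upside down. I need three steps forward to reach 6, so the wheel's top has to roll to the back each time. First push follows.

```bash
python3 -m pendant '[[2.6,-2.5,0,0,0],[0,0,2.9,0,0],[0,0,2.9,0,0],[0,0,2.8,0,0],[0,0,0,0,0],[0,0,0,0,0]]'
python3 -c "
from h import *
st()"
python3 -m pendant '[[-0.5,0,0,0,0],[-0.5,0,0,0,0],[-0.5,0,0,0,0],[-0.5,0,0,0,0],[-0.5,0,0,0,0],[-0.5,0,0,0,0],[0,0,0,0,0]]'
python3 -m pendant '[[-0.5,0,0,0,0],[-0.5,0,0,0,0],[-0.5,0,0,0,0],[-0.5,0,0,0,0],[0,0,0,0,0],[0,0,0,0,0]]'
python3 -c "
from h import *
st()"
```

```text
time: 4.65
tcp_pos: [0.416, 0.1984, 0.1074]
tool_rot: [-0.002, 0.078, 0.997, -0.001]
force: [0.0, -0.2, 0.9]
finger_gap: 0.0004
grip_force: 0.0
t 4.65 loc [-51.  -66.  107.4] toolx yaw rel -x loc deg -0.5 toolz [-0.004 -0.001 -1.   ] F [ 0.  -0.2  0.9] gap 0.0004
time: 5.23
tcp_pos: [0.4482, 0.1941, 0.1086]
tool_rot: [0.0, 0.077, 0.997, 0.0]
force: [0.1, 0.1, -0.4]
finger_gap: -0.0
grip_force: 0.0
time: 5.73
tcp_pos: [0.467, 0.1911, 0.1082]
tool_rot: [-0.0, 0.077, 0.997, -0.0]
force: [-0.8, 0.7, 1.0]
finger_gap: 0.0002
grip_force: 0.0
t 5.73 loc [  0.5 -65.7 108.2] toolx yaw rel -x loc deg -0.37 toolz [-0. -0. -1.] F [-0.8  0.7  1. ] gap 0.0002
```

```bash
python3 -m pendant '[[0,0,-2.5,0,0],[0,0,-2.5,0,0],[2.6,0,0,0,0],[2.6,0,0,0,0],[0,0,0,0,0],[0,0,0,0,0]]'
python3 - <<'E'
from h import *
st(); a,_=snap('wrist'); st()
cv2.imwrite('pics/w2.png',cv2.rotate(cv2.resize(a[:,100:400],None,fx=1.5,fy=1.5,interpolation=cv2.INTER_CUBIC),1))
E
```

```text
time: 6.23
tcp_pos: [0.4146, 0.1995, 0.1584]
tool_rot: [0.0, 0.076, 0.997, 0.0]
force: [0.1, -0.3, 0.5]
finger_gap: 0.0002
grip_force: 0.0
t 6.23 loc [-52.6 -65.1 158.4] toolx yaw rel -x loc deg -0.28 toolz [ 0.  0. -1.] F [ 0.1 -0.3  0.5] gap 0.0002
t 6.28 loc [-51.8 -65.2 158.5] toolx yaw rel -x loc deg -0.3 toolz [ 0.001  0.    -1.   ] F [0.4 0.9 0.2] gap -0.0002
```

View pics/w2.png

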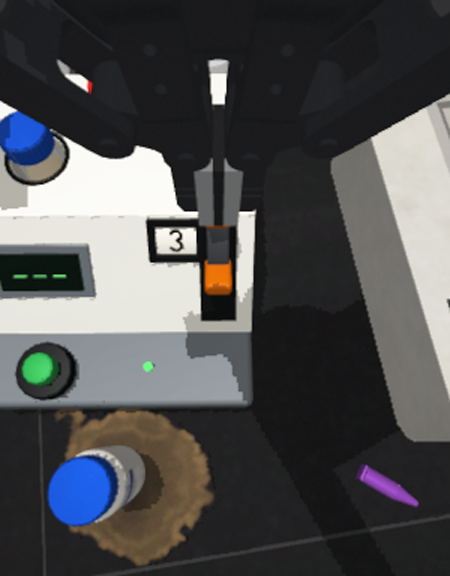

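The window at crop (177,240) still shows 3. I'll repeat more slowly, reading the forces on the way and checking before I lift.

```bash
python3 -m pendant '[[0,0,2.5,0,0],[0,0,2.6,0,0],[0,0,0,0,0],[0,0,0,0,0],[-1.0,0,0,0,0],[-1,0,0,0,0],[0,0,0,0,0]]'
for i in 1 2 3; do :; done
python3 -m pendant '[[-0.5,0,0,0,0],[-0.5,0,0,0,0],[0,0,0,0,0]]'
python3 -m pendant '[[-0.5,0,0,0,0],[-0.5,0,0,0,0],[0,0,0,0,0]]'
python3 -m pendant '[[-0.5,0,0,0,0],[-0.5,0,0,0,0],[0,0,0,0,0]]'
python3 - <<'E'
from h import *
st(); a,_=snap('wrist'); st()
cv2.imwrite('pics/w3.png',cv2.rotate(cv2.resize(a[60:360,160:340],None,fx=2,fy=2,interpolation=cv2.INTER_CUBIC),1))
E
```

```text
time: 6.87
tcp_pos: [0.4386, 0.1961, 0.1094]
tool_rot: [0.002, 0.077, 0.997, 0.001]
force: [0.7, 0.3, 0.5]
finger_gap: -0.0002
grip_force: 0.0
time: 7.12
tcp_pos: [0.4462, 0.1945, 0.1078]
tool_rot: [0.0, 0.077, 0.997, 0.0]
force: [0.6, 0.2, -0.4]
finger_gap: -0.0001
grip_force: 0.0
time: 7.37
tcp_pos: [0.4558, 0.1929, 0.1074]
tool_rot: [0.0, 0.077, 0.997, 0.0]
force: [0.5, 0.1, 0.3]
finger_gap: -0.0003
grip_force: 0.0
time: 7.62
tcp_pos: [0.4657, 0.1914, 0.1074]
tool_rot: [0.0, 0.077, 0.997, 0.0]
force: [0.4, -0.5, -0.1]
finger_gap: 0.0
grip_force: 0.0
t 7.62 loc [ -0.8 -65.6 107.4] toolx yaw rel -x loc deg -0.36 toolz [ 0.001 -0.    -1.   ] F [ 0.4 -0.5 -0.1] gap 0.0
t 7.67 loc [ -1.3 -65.6 107.3] toolx yaw rel -x loc deg -0.36 toolz [ 0.  0. -1.] F [-0.6 -0.1  0.4] gap -0.0
```

View pics/w3.png

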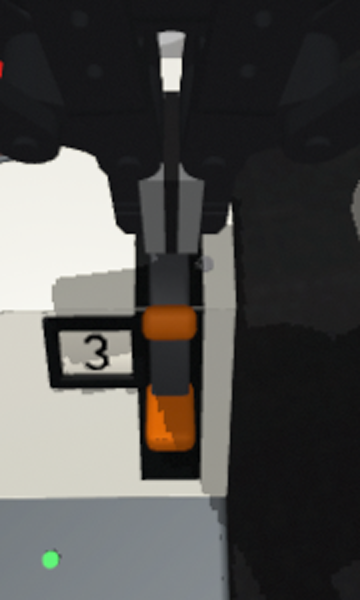

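The picture still shows 3 at (95,353), with a lug at (168,320) in front of the finger. I'll check with depth where the fingertip really is.

```bash
cat >> h.py <<'E'
def wl(u,v):
    from scipy.spatial.transform import Rotation as R
    f=np.load('wrist.npz'); d=f['d']; z=d[v,u]; c=get_calibration('wrist'); q=f['q']
    P=np.array(c['hand_eye'])@[(u-c['cx'])*z/c['fx'],(v-c['cy'])*z/c['fy'],z,1]
    return np.round(P[:3]*1000,1), loc(R.from_quat([q[1],q[2],q[3],q[0]]).apply(P[:3])+f['t'])[0]
E
python3 - <<'E'
from h import *
c=get_calibration('wrist'); p=np.linalg.inv(np.array(c['hand_eye']))@[0,0,0,1]; print('tcp px',p[0]/p[2]*c['fx']+c['cx'],p[1]/p[2]*c['fy']+c['cy'])
# crop px (x,y) rotated180, scale2: u=160+(360-x)/2, v=60+(600-y)/2
for x,y in((155,200),(155,230),(155,248),(155,258),(190,240),(168,270),(168,300),(168,308),(168,322),(168,334),(168,350),(168,400),(168,430),(95,353),(205,265)):
    u=160+(360-x)//2; v=60+(600-y)//2; print((x,y),(u,v),*wl(u,v))
E
```

```text
tcp px 254.54893165943284 226.99676349962135
(155, 200) (262, 260) [ 11.2   3.  -58.2] [-12.  -62.6 165.6]
(155, 230) (262, 245) [ 10.2   3.4 -42.9] [-11.  -62.2 150.3]
(155, 248) (262, 236) [ 10.8   3.6 -34.5] [-11.6 -61.9 141.9]
(155, 258) (262, 231) [-5.6  4.8  6.1] [  4.8 -60.8 101.3]
(190, 240) (245, 240) [ 10.7  -4.8 -38.8] [-11.6 -70.3 146.2]
(168, 270) (256, 225) [-1.1  0.9  5.6] [  0.3 -64.7 101.9]
(168, 300) (256, 210) [8.5 0.9 7.2] [ -9.3 -64.6 100.2]
(168, 308) (256, 206) [16.3  0.8 -6.3] [-17.1 -64.7 113.7]
(168, 322) (256, 199) [20.6  0.8 -6.2] [-21.3 -64.7 113.6]
(168, 334) (256, 193) [23.9  0.8 -5.2] [-24.7 -64.7 112.6]
(168, 350) (256, 185) [23.3  0.9 13.4] [-24.1 -64.5  94. ]
(168, 400) (256, 160) [36.7  1.  27.4] [-37.4 -64.4  79.9]
(168, 430) (256, 145) [47.7  0.9 21.7] [-48.4 -64.4  85.7]
(95, 353) (292, 183) [21.4 25.5 24.6] [-22.  -40.   82.8]
(205, 265) (237, 227) [ -6.2 -11.8  13.7] [  5.4 -77.4  93.7]
```

The depth shows the finger surface ending about 34 mm behind the nominal TCP, with bare hub visible where the tip should be. I'll test this by lowering gently between the lugs until something touches.

```bash
for k in 1 2; do :; done
python3 -m pendant '[[-0.1,0,0.3,0,0],[0,0,0.2,0,0],[0,0,0,0,0]]'
python3 -m pendant '[[0,0,0.3,0,0],[0,0,0.2,0,0],[0,0,0,0,0]]'
```

```text
time: 7.92
tcp_pos: [0.4653, 0.1913, 0.1015]
tool_rot: [-0.001, 0.077, 0.997, -0.0]
force: [-0.7, 0.3, 0.6]
finger_gap: 0.0003
grip_force: 0.0
time: 8.17
tcp_pos: [0.4653, 0.1913, 0.0966]
tool_rot: [-0.0, 0.077, 0.997, -0.0]
force: [-0.2, -0.1, 0.6]
finger_gap: -0.0
grip_force: 0.0
```

```bash
python3 -m pendant '[[0,0,0.3,0,0],[0,0,0.3,0,0],[0,0,0,0,0]]' | grep -E "pos|force"
python3 -m pendant '[[0,0,0.3,0,0],[0,0,0.3,0,0],[0,0,0,0,0]]'| grep -E "pos|force"
python3 -m pendant '[[0,0,0.3,0,0],[0,0,0.2,0,0],[0,0,0,0,0]]'| grep -E "pos|force"
```

```text
tcp_pos: [0.4654, 0.1913, 0.0905]
force: [0.4, -0.3, -0.2]
grip_force: 0.0
tcp_pos: [0.4654, 0.1912, 0.0845]
force: [0.2, -0.3, -0.5]
grip_force: 0.0
tcp_pos: [0.4655, 0.1913, 0.0797]
force: [0.8, 0.6, 0.1]
grip_force: 0.0
```

No contact with TCP at 80 mm, where the hub top is at 102 mm, so the real tip is about 33 mm short of the reported TCP. I'll allow for that: TCP at 75 mm puts the tip at about 108 mm.

```bash
python3 -m pendant '[[0,0,-2.0,0,0],[0,0,-1.0,0,0],[0,0,0,0,0],[2.5,0,0,0,0],[2.5,0,0,0,0],[0,0,0,0,0],[0,0,2.0,0,0],[0,0,1.5,0,0],[0,0,0,0,0],[0,0,0,0,0]]'| grep -E "pos|force"
python3 -m pendant '[[-0.5,0,0,0,0],[-0.5,0,0,0,0],[-0.5,0,0,0,0],[0,0,0,0,0]]'| grep -E "pos|force"
python3 -m pendant '[[-0.5,0,0,0,0],[-0.5,0,0,0,0],[0,0,0,0,0]]'| grep -E "pos|force"
python3 -m pendant '[[-0.5,0,0,0,0],[-0.5,0,0,0,0],[0,0,0,0,0]]'| grep -E "pos|force"
python3 -m pendant '[[-0.5,0,0,0,0],[-0.5,0,0,0,0],[0,0,0,0,0]]'| grep -E "pos|force"
python3 -m pendant '[[-0.5,0,0,0,0],[0,0,0,0,0],[0,0,0,0,0]]'| grep -E "pos|force"
python3 - <<'E'
from h import *
st(); a,_=snap('wrist')
cv2.imwrite('pics/w4.png',cv2.rotate(cv2.resize(a[60:360,160:340],None,fx=2,fy=2,interpolation=cv2.INTER_CUBIC),1))
E
```

```text
tcp_pos: [0.4157, 0.1987, 0.0746]
force: [0.5, -0.2, -0.6]
grip_force: 0.0
tcp_pos: [0.4312, 0.1971, 0.076]
force: [-8.2, 2.3, 4.1]
grip_force: 4.1
tcp_pos: [0.4351, 0.1964, 0.0746]
force: [-33.5, 5.5, 18.6]
grip_force: 16.8
tcp_pos: [0.4525, 0.1938, 0.0761]
force: [0.4, 0.8, 0.1]
grip_force: 0.0
tcp_pos: [0.4624, 0.1919, 0.0758]
force: [0.6, 0.2, 0.2]
grip_force: 0.0
tcp_pos: [0.466, 0.1912, 0.0752]
force: [0.3, 0.1, -0.6]
grip_force: 0.0
t 11.08 loc [ -0.5 -65.7  75.2] toolx yaw rel -x loc deg -0.37 toolz [-0. -0. -1.] F [ 0.3  0.1 -0.6] gap 0.0
```

View pics/w4.png

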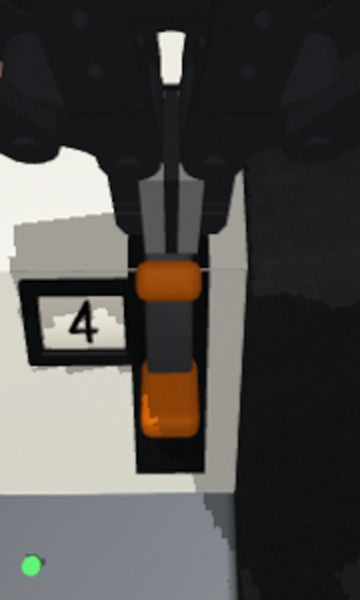

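It now shows 4, squarely, at (83,322). That push met up to 33 N before it gave way, so the next one goes slightly lower and in finer steps.

```bash
python3 -m pendant '[[0,0,-2.0,0,0],[0,0,-1.5,0,0],[0,0,0,0,0],[2.5,0,0,0,0],[2.0,0,0,0,0],[0,0,0,0,0],[0,0,2.0,0,0],[0,0,1.8,0,0],[0,0,0,0,0],[0,0,0,0,0]]'| grep -E "pos|force"
python3 -m pendant '[[-0.5,0,0,0,0],[-0.3,0,0,0,0],[0,0,0,0,0],[0,0,0,0,0]]'| grep -E "pos|force"
python3 -m pendant '[[-0.2,0,0,0,0],[-0.2,0,0,0,0],[0,0,0,0,0]]'| grep -E "pos|force"
python3 -m pendant '[[-0.2,0,0,0,0],[-0.2,0,0,0,0],[0,0,0,0,0]]'| grep -E "pos|force"
python3 -m pendant '[[-0.2,0,0,0,0],[-0.2,0,0,0,0],[0,0,0,0,0]]'| grep -E "pos|force"
```

```text
tcp_pos: [0.4202, 0.1978, 0.0711]
force: [0.3, 0.4, -0.2]
grip_force: 0.0
tcp_pos: [0.4299, 0.1973, 0.0732]
force: [-3.5, 0.2, 2.6]
grip_force: 1.5
tcp_pos: [0.4314, 0.1969, 0.0724]
force: [-13.4, 2.2, 7.3]
grip_force: 6.6
tcp_pos: [0.433, 0.1966, 0.0718]
force: [-23.3, 4.1, 11.3]
grip_force: 11.7
tcp_pos: [0.4346, 0.1964, 0.0713]
force: [-34.0, 5.1, 17.9]
grip_force: 17.2
```

```bash
cat >> h.py <<'E'
def orange():
    a,d=snap('wrist'); hsv=cv2.cvtColor(a,cv2.COLOR_BGR2HSV); m=cv2.inRange(hsv,(5,150,90),(20,255,255))
    n,_,s,c=cv2.connectedComponentsWithStats(m)
    for i in range(1,n):
        if s[i,4]>25:
            P=[wl(x,y)[1] for y,x in np.argwhere(_==i) if d[y,x]>0]; P=np.array(P)
            P=P[(abs(P[:,1]+66)<14)]
            if len(P)>10:
                r=np.hypot(P[:,0],P[:,2]-60); t=P[r>54]
                print(s[i],'x',P[:,0].min(),P[:,0].max(),'z',P[:,2].min(),P[:,2].max(),'rmax',r.max().round(1),'tip ang',np.degrees(np.arctan2(t[:,0],t[:,2]-60)).mean().round(1) if len(t) else None)
    return a,d
E
python3 - <<'E'
from h import *
st(); a,d=orange()
# finger: lowest visible tool-z points near front face, and width
for u in range(240,272,4):
    best=max((wl(u,v)[0][2],v) for v in range(225,300) if d[v,u]>0 and wl(u,v)[0][0]>5 and wl(u,v)[0][2]<-10); print(u,best,wl(u,best[1])[0])
E
```

```text
t 13.05 loc [-32.3 -65.2  71.3] toolx yaw rel -x loc deg -0.28 toolz [-0.014  0.001 -1.   ] F [-34.    5.1  17.9] gap 0.0002
[240 203  29  31 821] x -52.8 -32.6 z 60.8 91.6 rmax 59.7 tip ang -60.1
[247 323  14  22 255] x -41.8 21.3 z 99.0 174.5 rmax 121.9 tip ang -12.5
240 (np.float64(-38.7), 240) [ 10.7  -7.2 -38.7]
244 (np.float64(-14.4), 227) [  6.6  -6.  -14.4]
248 (np.float64(-13.4), 228) [  5.5  -3.8 -13.4]
252 (np.float64(-14.2), 229) [  5.2  -1.5 -14.2]
256 (np.float64(-14.2), 226) [  7.1   0.8 -14.2]
260 (np.float64(-13.8), 228) [  5.7   3.1 -13.8]
264 (np.float64(-13.9), 228) [  5.7   5.4 -13.9]
268 (np.float64(-34.3), 243) [  6.8   6.7 -34.3]
```

```bash
python3 - <<'E'
from h import *
s=sense(); F=np.array(s['force']); M=np.array(s['wrist_torque']); a=pose[2]
R=np.array([[np.cos(a),np.sin(a),0],[-np.sin(a),np.cos(a),0],[0,0,1]])
F,M=R@F,R@M; print('F',F,'M',M); print('r perp mm',np.cross(F,M)/(F@F)*1000,'dir',F/np.linalg.norm(F), s['effort'])
E
```

```text
F [-33.25716848   0.68148493  17.16011208] M [0.08434917 5.18030477 0.02055491]
r perp mm [ -63.44204686    1.52111358 -123.01431644] dir [-0.88852647  0.01820712  0.45846398] [-8.94426495e+00 -3.99196887e+01 -5.48703182e+01 -5.05453035e+00
 -1.01922530e+01 -7.14880865e-03]
```

```bash
python3 -m pendant '[[0,0,-0.2,0,0],[0,0,-0.2,0,0],[0,0,0,0,0]]'| grep -E "pos|force"
python3 -m pendant '[[0,0,-0.2,0,0],[0,0,0,0,0]]'| grep -E "pos|force"
python3 -c "
from h import *
st();orange()"
```

```text
tcp_pos: [0.4343, 0.1957, 0.0727]
force: [-21.1, 6.6, -4.2]
grip_force: 11.2
tcp_pos: [0.4341, 0.1951, 0.0743]
force: [-20.4, 4.7, -7.1]
grip_force: 10.4
t 13.52 loc [-32.6 -66.6  74.3] toolx yaw rel -x loc deg -0.29 toolz [-0.014 -0.001 -1.   ] F [-20.4   4.7  -7.1] gap -0.0001
[243 202  28  33 797] x -52.7 -31.4 z 58.5 92.1 rmax 59.3 tip ang -59.9
[247 320  14  25 286] x -41.3 21.9 z 99.2 176.7 rmax 123.8 tip ang 9.4
```

```bash
python3 - <<'E'
from h import *
w=np.load('wrist.npz')['p'][120:300,190:320]; w=cv2.rotate(cv2.resize(w,None,fx=3,fy=3,interpolation=cv2.INTER_CUBIC),1)
s,_=snap('scene'); s=cv2.resize(s[135:225,265:345],(400,450),interpolation=cv2.INTER_CUBIC)
o=np.zeros((540,800,3),np.uint8); o[:540,:390]=w[:540,:390]; o[:450,395:795]=s
cv2.imwrite('pics/j.png',o)
E
```

```text
(no output)
```

View pics/j.png

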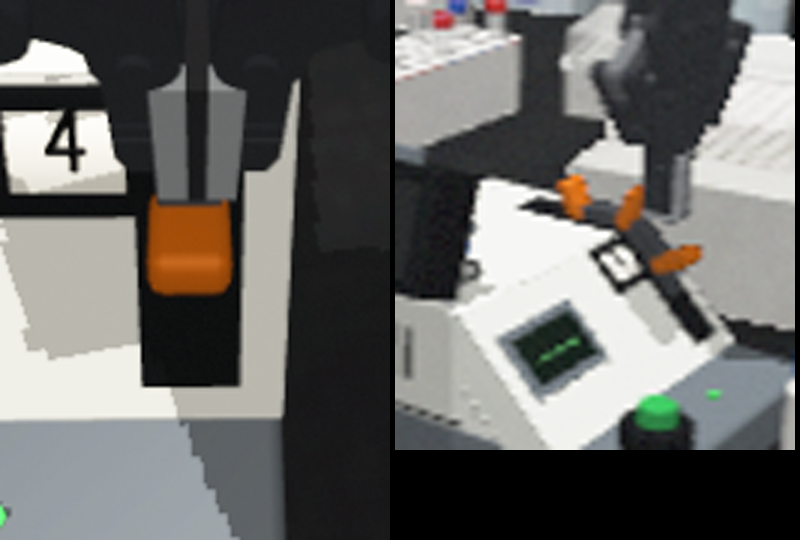

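The composite shows the finger tip at (675,215), sitting low between two lugs, with the 4 hardly moved. I'll measure the real tip height with the scene camera.

```bash
python3 - <<'E'
from h import *
for x in(655,665,675,685):
    for y in (180,195,205,210,215,220,225):
        u=round(265+(x-395)/5);v=round(135+y/5); print((x,y),loc(pt('scene',u,v,0))[0])
print('lug tip',loc(pt('scene',round(265+(632-395)/5),round(135+190/5),0)),loc(pt('scene',round(265+(690-395)/5),round(135+252/5),0)))
st()
E
```

```text
(655, 180) [-32.7 -54.2 123.8]
(655, 195) [-32.4 -55.8 115.2]
(655, 205) [-34.6 -52.4 111.2]
(655, 210) [-34.5 -53.  108.3]
(655, 215) [-31.2 -59.5 103.1]
(655, 220) [  24.8 -165.2   57.8]
(655, 225) [  25.2 -166.4   54.2]
(665, 180) [-39.1 -52.7 125.5]
(665, 195) [-37.3 -57.2 115.9]
(665, 205) [-39.4 -54.1 111.8]
(665, 210) [-38.1 -57.  108. ]
(665, 215) [-38.  -57.5 105.1]
(665, 220) [-37.1 -59.7 101.6]
(665, 225) [  17.7 -164.4   56.5]
(675, 180) [-41.5 -58.9 124.4]
(675, 195) [-42.  -59.1 116.4]
(675, 205) [-40.8 -62.2 109.9]
(675, 210) [-42.2 -59.9 108.1]
(675, 215) [-41.7 -61.3 104.9]
(675, 220) [  11.5 -164.5   61. ]
(675, 225) [  12.7 -167.2   56.9]
(685, 180) [-42.1 -68.6 122. ]
(685, 195) [-41.3 -71.4 112.9]
(685, 205) [-41.  -72.9 107. ]
(685, 210) [-43.5 -68.5 106. ]
(685, 215) [   6.9 -167.6   64.2]
(685, 220) [   6.8 -167.8   61.1]
(685, 225) [   8.2 -171.    56.8]
lug tip [[-16.2 -58.8 113.6]] [[-49.4 -65.9  86.2]]
t 13.62 loc [-32.6 -66.6  74.2] toolx yaw rel -x loc deg -0.3 toolz [-0.015 -0.001 -1.   ] F [-21.4   4.2  -6.5] gap 0.0002
```

```bash
python3 -m pendant '[[1.0,0,0,0,0],[0.8,0,0,0,0],[0,0,-0.1,0,0],[0,0,0,0,0]]'| grep -E "pos|force"
python3 -c "
from h import *
st();orange()"
python3 -m pendant '[[-0.5,0,0,0,0],[-0.2,0,0,0,0],[0,0,0,0,0]]'| grep -E "pos|force"
python3 -m pendant '[[-0.2,0,0,0,0],[0,0,0,0,0]]'| grep -E "pos|force"
python3 -m pendant '[[-0.2,0,0,0,0],[0,0,0,0,0]]'| grep -E "pos|force"
python3 -m pendant '[[-0.2,0,0,0,0],[0,0,0,0,0]]'| grep -E "pos|force"
python3 -c "
from h import *
st();orange()"
```

```text
tcp_pos: [0.4245, 0.1982, 0.0805]
force: [-0.5, -1.2, 0.1]
grip_force: 0.0
t 13.95 loc [-42.6 -64.9  80.5] toolx yaw rel -x loc deg -0.32 toolz [ 0.003  0.001 -1.   ] F [-0.5 -1.2  0.1] gap -0.0001
[241 209  26  25 608] x -54.6 -38.5 z 58.3 87.8 rmax 59.6 tip ang -64.9
[247 322  14  23 265] x -52.6 17.2 z 99.6 182.3 rmax 133.1 tip ang 3.3
tcp_pos: [0.4302, 0.197, 0.0796]
force: [-5.4, 1.5, 4.7]
grip_force: 3.0
tcp_pos: [0.4309, 0.1969, 0.0792]
force: [-12.0, 2.3, 6.5]
grip_force: 5.8
tcp_pos: [0.4316, 0.1967, 0.0789]
force: [-17.6, 2.8, 9.3]
grip_force: 8.5
tcp_pos: [0.4324, 0.1966, 0.0787]
force: [-21.9, 3.5, 11.5]
grip_force: 11.4
t 14.75 loc [-34.5 -65.3  78.7] toolx yaw rel -x loc deg -0.32 toolz [-0.009  0.001 -1.   ] F [-21.9   3.5  11.5] gap -0.0004
[241 200  27  33 768] x -53.8 -31.1 z 59.1 89.9 rmax 59.2 tip ang -62.3
[247 315  15  30 329] x -43.9 22.0 z 99.5 181.2 rmax 128.9 tip ang 12.8
```

```bash
python3 -m pendant '[[-0.3,0,0,0,0],[0,0,0,0,0]]'| grep -E "pos|force"
python3 -m pendant '[[-0.3,0,0,0,0],[0,0,0,0,0]]'| grep -E "pos|force"
python3 -m pendant '[[-0.2,0,0,0,0],[0,0,0,0,0]]'| grep -E "pos|force"
python3 -c "
from h import *
st();orange()"
```

```text
tcp_pos: [0.4335, 0.1964, 0.0783]
force: [-29.7, 3.8, 17.7]
grip_force: 15.6
tcp_pos: [0.4346, 0.1962, 0.0777]
force: [-37.8, 5.6, 19.7]
grip_force: 19.2
tcp_pos: [0.4354, 0.1961, 0.0775]
force: [-43.2, 6.7, 23.7]
grip_force: 22.5
t 15.3 loc [-31.5 -65.4  77.5] toolx yaw rel -x loc deg -0.28 toolz [-0.019  0.001 -1.   ] F [-43.2   6.7  23.7] gap -0.0001
[247 178  16   3  47] x -55.9 -53.9 z 46.7 49.7 rmax 56.9 tip ang -101.8
[241 199  28  33 780] x -52.6 -30.1 z 59.7 92.2 rmax 59.3 tip ang -59.4
[247 314  15  31 337] x -40.4 24.5 z 99.0 180.6 rmax 127.2 tip ang 14.5
```

```bash
python3 -m pendant '[[-0.3,0,0,0,0],[0,0,0,0,0]]'| grep -E "pos|force"
python3 -m pendant '[[-0.2,0,0,0,0],[0,0,0,0,0]]'| grep -E "pos|force"
python3 -c "
from h import *
st();orange()"
```

```text
tcp_pos: [0.4365, 0.196, 0.0771]
force: [-51.2, 9.3, 27.7]
grip_force: 26.4
tcp_pos: [0.4373, 0.1959, 0.0769]
force: [-57.5, 9.3, 31.5]
grip_force: 29.5
t 15.68 loc [-29.6 -65.4  76.9] toolx yaw rel -x loc deg -0.24 toolz [-0.025  0.001 -1.   ] F [-57.5   9.3  31.5] gap -0.0
[244 175  22   9 180] x -56.4 -51.1 z 47.5 53.1 rmax 57.4 tip ang -100.1
[241 198  28  33 788] x -51.7 -30.1 z 61.1 93.8 rmax 59.3 tip ang -57.6
[247 314  15  31 341] x -37.7 26.5 z 98.9 179.9 rmax 125.7 tip ang 15.8
```

```bash
cat >> h.py <<'E'
def fm():
    s=sense(); a=pose[2]; R=np.array([[np.cos(a),np.sin(a),0],[-np.sin(a),np.cos(a),0],[0,0,1]])
    F,M=R@np.array(s['force']),R@np.array(s['wrist_torque']); print('loc',loc(s['tcp_pos'])[0],'F',F.round(1),'M',M.round(2))
E
python3 -c "
from h import *
fm()"
python3 -m pendant '[[0.8,0,-0.1,0,0],[0,0,-0.3,0,0],[0,0,-0.4,0,0],[0,0,0,0,0]]'| grep -E "pos|force"
python3 -c "
from h import *
fm(); orange()"
python3 -m pendant '[[0,0,-0.3,0,0],[0,0,0,0,0]]'| grep -E "pos|force"
python3 -c "
from h import *
fm(); orange()"
```

```text
loc [-29.6 -65.4  76.9] F [-58.2   0.9  31.9] M [ 0.12  9.22 -0.04]
tcp_pos: [0.4339, 0.1947, 0.0832]
force: [-23.5, 3.2, -5.7]
grip_force: 11.5
loc [-32.7 -67.   83.2] F [-23.7  -0.3  -5.7] M [-0.02  3.98 -0.01]
[244 197  27  32 731] x -52.7 -31.4 z 58.7 91.5 rmax 59.2 tip ang -60.2
[248 314  13  28 305] x -27.2 28.2 z 101.8 161.8 rmax 103.9 tip ang 16.9
tcp_pos: [0.4396, 0.1949, 0.0889]
force: [0.7, -0.8, 0.4]
grip_force: 0.0
loc [-27.2 -66.   88.9] F [ 0.8 -0.7  0.4] M [-0.01 -0.03  0.01]
[243 182  25  32 702] x -54.2 -32.4 z 55.2 87.9 rmax 59.2 tip ang -64.0
[249 314  11  11 106] x -22.4 26.9 z 110.8 164.3 rmax 106.4 tip ang 15.3
```

The resistance fits a click stop of the form T0·sin(8θ), with T0 about 2.4 Nm and its peak at 11°. It is simply stiff, around 50–65 N at the tool, and I stopped just short of the peak. I'll push through in one go, well below the 120 N wrist limit.

```bash
python3 -m pendant '[[0,0,-2.0,0,0],[0,0,0,0,0],[2.3,0,0,0,0],[0,0,0,0,0],[0,0,2.0,0,0],[0,0,1.3,0,0],[0,0,0,0,0],[-0.6,0,0,0,0],[-0.5,0,0,0,0],[-0.5,0,0,0,0]]'| grep -E "pos|force"
python3 -m pendant '[[-0.5,0,0,0,0],[-0.5,0,0,0,0]]'| grep -E "pos|force"
python3 -m pendant '[[-0.4,0,0,0,0],[-0.4,0,0,0,0]]'| grep -E "pos|force"
python3 -m pendant '[[-0.4,0,0,0,0],[0,0,0,0,0]]'| grep -E "pos|force"
python3 -c "
from h import *
fm(); orange()"
```

```text
tcp_pos: [0.4339, 0.1966, 0.0782]
force: [-13.5, 2.0, 7.1]
grip_force: 6.4
tcp_pos: [0.4449, 0.1951, 0.0784]
force: [-4.1, 0.1, 2.6]
grip_force: 1.8
tcp_pos: [0.4533, 0.1936, 0.0782]
force: [-2.5, 1.5, 1.1]
grip_force: 1.3
tcp_pos: [0.4574, 0.1927, 0.0778]
force: [0.5, 0.6, 1.0]
grip_force: 0.0
loc [ -9.3 -65.5  77.8] F [0.4 0.7 1. ] M [-0.03 -0.01 -0.  ]
[241 148  27  36 785] x -57.3 -35.8 z 50.2 76.6 rmax 58.5 tip ang -76.0
[239 202  31  23 658] x -36.1 -19.6 z 96.5 110.9 rmax 60.0 tip ang -33.4
[250 314   9   7  62] x -4.8 46.1 z 94.8 151.5 rmax 91.6 tip ang 39.0
```

It passed easily with a brisk push. I'll finish the stroke to x≈0, then lift and back off.

```bash
python3 -m pendant '[[-0.5,0,0,0,0],[-0.4,0,0,0,0],[0,0,0,0,0],[0,0,0,0,0]]'| grep -E "pos|force"
python3 -c "
from h import *
fm(); orange()"
python3 -m pendant '[[0,0,-2.0,0,0],[0,0,-1.5,0,0],[0,0,0,0,0],[2.5,0,0,0,0],[2.3,0,0,0,0],[0,0,0,0,0]]'| grep -E "pos|force"
python3 -c "
from h import *
fm(); a,d=orange()
cv2.imwrite('n5.png',a)"
```

```text
tcp_pos: [0.4651, 0.1914, 0.0773]
force: [0.4, -0.1, -0.2]
grip_force: 0.0
loc [ -1.4 -65.6  77.3] F [ 0.4 -0.1 -0.2] M [0.02 0.05 0.  ]
[241 143  28  36 866] x -54.2 -33.0 z 54.4 87.3 rmax 59.2 tip ang -64.2
[239 210  32  20 591] x -26.1 -16.4 z 109.7 116.3 rmax 60.2 tip ang -22.2
tcp_pos: [0.4138, 0.1991, 0.1108]
force: [-0.9, -0.1, -0.5]
grip_force: 0.0
loc [-53.3 -65.6 110.8] F [-0.8 -0.3 -0.5] M [-0.05  0.02  0.  ]
[244 208  23  25 522] x -54.5 -34.3 z 56.8 87.2 rmax 59.4 tip ang -64.9
[249 314  11  18 180] x -48.8 24.3 z 108.0 186.0 rmax 134.4 tip ang 12.5
```

```bash
python3 -m pendant '[[0,0,2.0,0,0],[0,0,1.3,0,0],[0,0,0,0,0],[0,0,0,0,0],[-0.8,0,0,0,0],[-0.5,0,0,0,0],[-0.5,0,0,0,0]]'| grep -E "pos|force"
python3 -m pendant '[[-0.5,0,0,0,0],[-0.5,0,0,0,0],[-0.4,0,0,0,0],[-0.4,0,0,0,0],[-0.4,0,0,0,0]]'| grep -E "pos|force"
python3 -c "
from h import *
fm()"
python3 -m pendant '[[-0.5,0,0,0,0],[-0.5,0,0,0,0],[-0.2,0,0,0,0],[0,0,0,0,0],[0,0,0,0,0]]'| grep -E "pos|force"
python3 -c "
from h import *
fm(); orange()"
```

```text
tcp_pos: [0.4335, 0.1967, 0.08]
force: [-28.7, 4.8, 16.5]
grip_force: 14.7
tcp_pos: [0.4586, 0.1927, 0.0802]
force: [0.8, 0.2, 0.2]
grip_force: 0.0
loc [ -8.  -65.3  80.2] F [0.7 0.3 0.2] M [0.01 0.01 0.08]
tcp_pos: [0.4689, 0.1908, 0.0792]
force: [0.3, 0.3, -0.4]
grip_force: 0.0
loc [  2.5 -65.7  79.2] F [ 0.3  0.4 -0.4] M [ 0.02  0.03 -0.04]
[241 135  28  37 882] x -54.2 -33.1 z 51.5 87.6 rmax 58.6 tip ang -64.2
[240 201  31  20 585] x -26.1 -16.4 z 108.0 116.2 rmax 60.0 tip ang -22.2
```

```bash
python3 -m pendant '[[0,0,-2.5,0,0],[0,0,-4,0,0],[0,0,-2.5,0,0],[1,2.0,0,0,0],[1,0,0,0,0],[0,0,0,0,0],[0,0,0,0,0]]'| grep -E "pos|force"
python3 - <<'E'
from h import *
st(); a,_=orange(); n=wl
c=get_calibration('wrist'); c5=cv2.imread('n5.png')
w=cv2.rotate(a,1); w5=cv2.rotate(c5,1)
o=np.zeros((600,800,3),np.uint8)
o[:,:400]=cv2.resize(w[140:340,170:320],None,fx=8/3,fy=3,interpolation=cv2.INTER_CUBIC)
o[:,400:]=cv2.resize(w5[140:340,170:320],None,fx=8/3,fy=3,interpolation=cv2.INTER_CUBIC)
cv2.imwrite('pics/n6.png',o)
E
```

```text
tcp_pos: [0.4511, 0.2135, 0.1684]
force: [-0.2, 0.3, 0.3]
grip_force: 0.0
t 20.7 loc [-18.5 -45.9 168.4] toolx yaw rel -x loc deg -0.27 toolz [-0.001 -0.001 -1.   ] F [-0.2  0.3  0.3] gap 0.0003
[223 148  19  24 368] x -53.8 -32.6 z 53.9 87.6 rmax 58.6 tip ang -64.1
[221 189  20  13 246] x -25.7 -12.4 z 84.2 115.9 rmax 60.3 tip ang -21.8
[223 223  19  25 325] x -29.4 25.4 z 93.7 208.4 rmax 151.3 tip ang 18.6
```

View pics/n6.png

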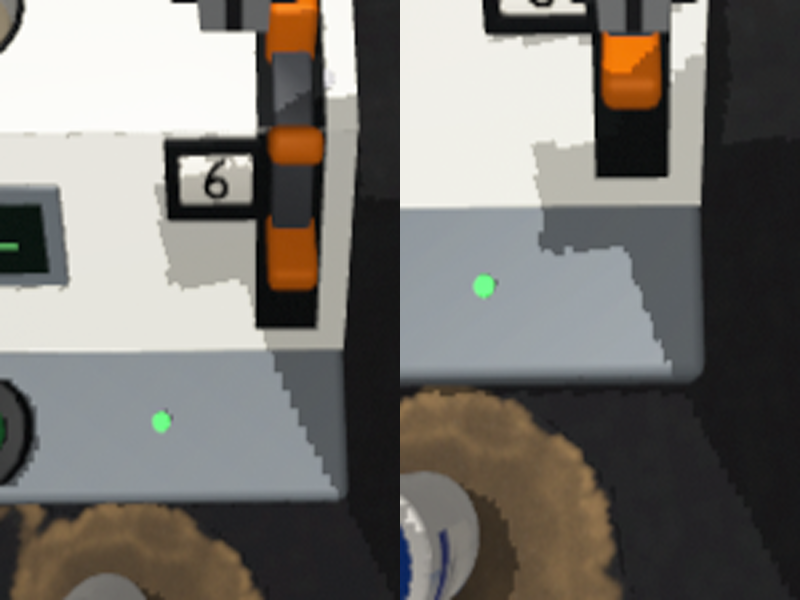

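The left panel shows the 6 squarely in the window, at (216,180). Now the hood: it stands at about 75°. I'll go over it to its left side, then sweep it shut.

```bash
python3 -m pendant '[[-0.87,3.72,0,0,0],[-0.87,3.72,0,0,0],[-0.87,3.72,0,0,0],[-0.87,3.72,0,0,0],[-0.87,3.72,0,0,0],[0,0,0,0,0],[0,0,2.5,0,0],[0,0,2.5,0,0],[0,0,0,0,0],[0,0,0,0,0]]'| grep -E "pos|force"
python3 -c "
from h import *
st()"
```

```text
tcp_pos: [0.522, 0.3891, 0.1165]
force: [-0.2, -0.4, 0.1]
grip_force: 0.0
t 21.58 loc [ 25.8 138.2 116.5] toolx yaw rel -x loc deg -0.38 toolz [-0.005 -0.003 -1.   ] F [-0.2 -0.4  0.1] gap -0.0
```

```bash
python3 -m pendant '[[0,-1.4,-0.1,0,0],[0,-1.3,-0.1,0,0],[0,-0.75,-0.23,0,0],[0,-0.75,-0.23,0,0],[0,0,0,0,0]]'| grep -E "pos|force"
python3 -m pendant '[[0,-0.77,-0.04,0,0],[0,-0.77,-0.03,0,0],[0,0,0,0,0]]'| grep -E "pos|force"
python3 - <<'E'
from h import *
fm(); snap('top')
for u in range(246,290,4):print(u,loc(pt('top',u,208,0))[0],end=' ')
E
```

```text
tcp_pos: [0.5181, 0.3486, 0.1282]
force: [-0.5, 0.3, 0.2]
grip_force: 0.0
tcp_pos: [0.5151, 0.3332, 0.1273]
force: [0.9, 0.2, 1.2]
grip_force: 0.4
loc [ 27.2  81.9 127.3] F [0.8 0.3 1.2] M [ 0.01  0.05 -0.  ]
246 [  3.7 118.8 501.3] 250 [  1.5 114.7 564.1] 254 [  2.  111.1 564.2] 258 [  2.6 107.4 564.1] 262 [  3.1 103.8 563.9] 266 [  3.7 100.  562.9] 270 [  4.2  96.4 562.6] 274 [  4.7  92.7 563.2] 278 [  5.3  89.1 563.5] 282 [  5.9  85.3 562.1] 286 [  6.5  81.4 560. ]
```

```bash
python3 -m pendant '[[0,-0.75,0.5,0,0],[0,-0.75,0.5,0,0],[0,-0.7,0.35,0,0],[0,-0.7,0.35,0,0],[0,0,0,0,0]]'| grep -E "pos|force"
python3 -m pendant '[[0,-0.6,0.5,0,0],[0,-0.5,0.5,0,0],[0,0,0,0,0]]'| grep -E "pos|force"
python3 -c "
from h import *
fm()"
```

```text
tcp_pos: [0.5105, 0.3038, 0.1095]
force: [0.9, -1.8, 4.7]
grip_force: 1.8
tcp_pos: [0.5098, 0.2971, 0.1038]
force: [-7.6, 4.6, 23.8]
grip_force: 12.1
loc [ 27.3  45.4 103.8] F [-8.2  3.4 23.8] M [0.62 1.46 0.04]
```

```bash
python3 -m pendant '[[0,0,-2.5,0,0],[0,0,-2.5,0,0],[3,0,0,0,0],[3,0,0,0,0],[3,0,0,0,0],[0,0,0,0,0],[0,0,0,0,0]]'| grep -E "pos|force"
python3 - <<'E'
from h import *
st(); snap('wrist'); snap('top')
def cl(n):
    f=np.load(n+'.npz')['d']; P=[]
    for v in range(2,382,3):
        for u in range(2,510,3):
            if f[v,u]>0: P.append(wl(u,v)[1] if n=='wrist' else loc(pt(n,u,v,0))[0])
    P=np.array(P); m=(P[:,0]>4)&(P[:,0]<56)&(P[:,1]>18)&(P[:,1]<70)&(P[:,2]>105)&(P[:,2]<150); P=P[m]; print(n,len(P))
    if len(P)>5:
        A=np.c_[P[:,:2],np.ones(len(P))]; c=np.linalg.lstsq(A,P[:,2],rcond=None)[0]; print('slope',c[:2],'z@(30,44)',c@[30,44,1], 'z range',P[:,2].min(),P[:,2].max())
cl('wrist'); cl('top')
E
```

```text
tcp_pos: [0.418, 0.3085, 0.1488]
force: [0.4, -0.3, -0.6]
grip_force: 0.0
t 23.55 loc [-65.2  43.3 148.8] toolx yaw rel -x loc deg -0.23 toolz [-0.001 -0.001 -1.   ] F [ 0.4 -0.3 -0.6] gap 0.0002Traceback (most recent call last):
  File "<stdin>", line 11, in <module>
  File "<stdin>", line 7, in cl
  File "h.py", line 25, in wl
    f=np.load('wrist.npz'); d=f['d']; z=d[v,u]; c=get_calibration('wrist'); q=f['q']
                                                           ~~~~~~~~~~~~~~~^^^^^^^^^
ValueError: time passes only in moves, steps and waits
```

```bash
python3 - <<'E'
from h import *
from scipy.spatial.transform import Rotation as Ro
v,u=np.mgrid[0:384,0:512]
for n in('wrist','top'):
    c=get_calibration(n); f=np.load(n+'.npz'); z=f['d']
    P=np.stack([(u-c['cx'])*z/c['fx'],(v-c['cy'])*z/c['fy'],z,np.ones_like(z)],-1)[z>0]
    if n=='top': P=(P@np.linalg.inv(np.array(c['view'])).T)[:,:3]
    else:
        q=f['q']; P=Ro.from_quat([q[1],q[2],q[3],q[0]]).apply((P@np.array(c['hand_eye']).T)[:,:3])+f['t']
    P=loc(P); P=P[(P[:,0]>4)&(P[:,0]<56)&(P[:,1]>18)&(P[:,1]<70)&(P[:,2]>105)&(P[:,2]<150)]; print(n,len(P))
    if len(P)>9:
        k=np.linalg.lstsq(np.c_[P[:,:2],np.ones(len(P))],P[:,2],rcond=None)[0]; print('slope',k[:2],'z mid',k@[30,44,1])
E
```

```text
wrist 303
slope [-0.00118606  0.0157768 ] z mid 132.32172848879108
top 732
slope [1.24355165e-03 4.18265668e-05] z mid 130.94425582695266
```

The hood is shut: level, with its top at 131–132 mm. Now the button, pressed slightly off-centre to stay clear of the reagent bottle.

```bash
python3 -m pendant '[[2.1,0.7,0,0,0],[0,0,0,0,0],[0,0,3.0,0,0],[0,0,3,0,0],[0,0,3,0,0],[0,0,1.5,0,0],[0,0,0,0,0],[0,0,0,0,0]]'| grep -E "pos|force"
python3 -m pendant '[[0,0,0.5,0,0],[0,0,0.5,0,0],[0,0,0.3,0,0],[0,0,0,0,0]]'| grep -E "pos|force"
python3 -c "
from h import *
fm()"
```

```text
tcp_pos: [0.3999, 0.3178, 0.0438]
force: [0.9, 0.3, -0.2]
grip_force: 0.0
tcp_pos: [0.4001, 0.3186, 0.0316]
force: [0.7, -0.7, -1.0]
grip_force: 0.0
loc [-84.3  50.6  31.6] F [ 0.8 -0.6 -1. ] M [ 0.02 -0.04  0.02]
```

```bash
python3 -m pendant '[[0.1,0,0.4,0,0],[0,0,0.2,0,0],[0,0,0,0,0]]'| grep -E "pos|force"
python3 -m pendant '[[0,0,0.3,0,0],[0,0,0,0,0]]'| grep -E "pos|force"
python3 -m pendant '[[0,0,0.3,0,0],[0,0,0,0,0]]'| grep -E "pos|force"
```

```text
tcp_pos: [0.3995, 0.3191, 0.0259]
force: [1.3, 1.4, 3.8]
grip_force: 1.6
tcp_pos: [0.3996, 0.3192, 0.0231]
force: [0.0, 0.9, 4.2]
grip_force: 2.4
tcp_pos: [0.3999, 0.3194, 0.0225]
force: [-8.9, -5.4, 26.7]
grip_force: 13.1
```

```bash
python3 -m pendant '[[0,0,0.1,0,0],[0,0,0,0,0],[0,0,0,0,0],[0,0,-1,0,0],[0,0,-3,0,0],[0,0,-4,0,0],[0,0,-4,0,0],[0,0,0,0,0],[0,0,0,0,0]]'| grep -E "pos|force"
python3 - <<'E'
from h import *
from scipy.spatial.transform import Rotation as Ro
fm(); v,u=np.mgrid[0:384,0:512]
snap('wrist'); a,_=snap('top'); n='top'
for n in('wrist','top'):
    c=get_calibration(n); f=np.load(n+'.npz'); z=f['d']
    P=np.stack([(u-c['cx'])*z/c['fx'],(v-c['cy'])*z/c['fy'],z,np.ones_like(z)],-1)
    if n=='top': P=(P@np.linalg.inv(np.array(c['view'])).T)[...,:3]
    else:
        q=f['q']; P=Ro.from_quat([q[1],q[2],q[3],q[0]]).apply((P@np.array(c['hand_eye']).T)[...,:3].reshape(-1,3))+f['t']; P=P.reshape(384,512,3)
    L=loc(P.reshape(-1,3)).reshape(384,512,3)
    h=cv2.cvtColor(f['p'],cv2.COLOR_BGR2HSV)
    g=cv2.inRange(h,(50,120,60),(75,255,255))>0
    m=g&(np.hypot(L[...,0]+93,L[...,1]-44)<8)&(z>0); print(n,'button z',np.median(L[m],0) if m.any() else None)
    for nm,lo,hi in(('red',(0,150,60),(4,255,255)),('blue',(105,150,60),(125,255,255)),('orange',(5,150,90),(20,255,255))):
        m=(cv2.inRange(h,lo,hi)>0)&(z>0)&(abs(L[...,0])<190)&(abs(L[...,1])<240)&(L[...,2]>60)&(L[...,2]<240)
        k,lab=cv2.connectedComponents(m.astype(np.uint8))
        print(n,nm,[np.median(L[lab==i],0).tolist() for i in range(1,k) if (lab==i).sum()>25])
E
```

```text
tcp_pos: [0.4008, 0.3199, 0.1418]
force: [0.2, -0.8, -0.8]
grip_force: 0.0
loc [-83.8  52.  141.8] F [ 0.3 -0.8 -0.8] M [ 0.01  0.05 -0.02]
wrist button z [-93.1  44.1  56.6]
wrist red []
wrist blue [[-158.25, 4.15, 90.6], [-10.6, 181.64999999999998, 85.1]]
wrist orange [[-46.849999999999994, -62.5, 83.15], [-21.6, -61.45, 111.8], [38.2, 231.55, 69.65], [12.25, -69.25, 102.55]]
top button z None
top red [[63.6, -2.6, 115.6], [-83.6, -227.05, 86.7]]
top blue [[166.8, 112.1, 226.9], [-5.85, 185.55, 84.3]]
top orange [[44.7, 228.55, 67.95], [17.9, -63.1, 109.9]]
```

```bash
python3 -c "
from bench import *
print(sense()['time']); print(sign_off())"
```

```text
26.0833
the job is handed in; nothing more can be done
None
```

The reading is taken and handed in at 26 s: the loaded sample was blue-capped, so I turned the drum from 3 to 6 (last seen squarely in the window), shut the hood level, and pressed the button to its stop and let it come back up; the verdict wasn't shown, and turning the drum took up to about 66 N at the fingers, against the 2–5 N stated.

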